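# Empty the pebble pail and hang it up

## Robot

A 7-joint arm with a two-finger parallel gripper is mounted at the origin on the work surface. World frame = base frame: x ahead of the robot, y to its left, z up, the work surface at z = 0. Lengths are in m, angles in rad, forces in N, time in s.
With the tool pointing down it reaches from about 0.425 to 0.875 m from the base axis. Payload 4.7 kg.
Tool frame: the origin (TCP) lies between the finger pads; the fingertips stand 19 mm ahead of it and the grasp point (between the pads) is the TCP (ctrl.tip_extent is the distance from the TCP to the fingertips, in m); z points along the fingers, y is the line along which they close (so a half turn about z gives the same grasp; the last joint's range is limited). The gripper opens to 87 mm and grips with 3 to 60 N. Pads are 19 mm wide; open, the fingers measure 117 mm over their backs; the gripper's body (75 mm by 190 mm) begins 51 mm behind the grasp point.
Start: joints at [-1.157, 0.321, -0.07, 1.45, 0.023, 1.371, -0.057], TCP at [0.253, 0.599, 0.242] pointing down, gripper open.
Joint ranges: [-2.86, 2.86], [-0.3, 2.09], [-1.38, 1.24], [0.06, 2.45], [-1.56, 4.7], [0.09, 2.05], [-2.69, 2.69]. Speed limits (rad/s): [2.57, 2.57, 3.14, 3.14, 3.14, 3.14, 3.14].

## Interface

Orientations are given as a rotation vector (axis times angle).
In Python, from bench import ctrl gives the robot as it stands.
- The arm moves only by the shell command python3 -m crank 'ROWS' [OPENING] [FORCE]. ROWS is JSON, a list of rows, each an object of numbers: "tx", "ty", "tz": the shift along the tool's x, y, z in mm; "turn": the turn about the tool's z in units of 5 degrees (1.0 is 5 degrees). In form: [{"tx": .., "ty": .., "tz": .., "turn": ..}, ...]. A call has 1 to 5 rows; each row is the pose to reach, as a shift and turn from the pose commanded when the call began, along the tool's axes at that moment; what a row does not reach only later rows make up. A row lasts 1/8 s, in which the tool goes at most 62.5 mm and 10.7 degrees, less where a joint would pass 70% of its speed; a pose out of reach is approached as far as the arm can. A call with a gripper value outside its range is refused whole. OPENING is the finger opening in mm, from 0 to 87, set as the call begins (- or left out, the last holds). The fingers move at their own pace and stop on an object; FORCE is the grip in N (left out, the last holds). Time passes only in rows, so rows that repeat a pose let the fingers close. It gives the time, the measured TCP pose, the force, the opening and the grip force at its end, in the units of the state.
- ctrl.get_state(): the state, without advancing time (a new reading comes with each control period).
- ctrl.get_image(name): name is "scene" or "top"; returns (picture, depth): 400x640x3 uint8, red, green, blue; 400x640 float32, m along the optical axis (not along the pixel's ray), 0 where there is no reading.
- ctrl.camera_model(name): a dict with "intrinsics" (3x3 intrinsics, pixels), "origin" and "orientation" of the camera in the world. Camera axes: x right, y down, z forward; pixel columns grow to the right and rows downward; lengths in m; the calibration is good to about 2 mm. A picture is of the moment at which its call begins. camera_model takes no time and is no camera call.
- ctrl.close_job(): hands the job in; it is judged then, once.
Trained networks look in the newest picture that a camera, given by its name, has taken for a name from the list of things; names that differ only in an ending like _2 or _b are one class to them, and where a whole thing is asked for, a point or a joint stands for the part that bears it (a point fixed in the world has none). Each returns a list of dicts, best first, with "confidence" (0 to 1); they miss things now and then, are a little off and sometimes report something else, mostly with a low value. They report only what shows in the picture. A call takes as long as a camera call. They do not tell look-alikes from the thing itself.
- ctrl.recognise(camera, query): "xyz" ([x, y, z] in m, in world coordinates, good to about 4 mm: the middle of the surface that is visible of it).
- ctrl.mark_of(camera, query): "xyz" ([x, y, z] in m, in world coordinates, good to about 4 mm: a listed point, or the origin of a listed thing).
The state is a dict: "time": time; "joint_positions": joint angles; "qd": joint speeds; "joint_torque": joint torques, N m; "position": TCP position; "tool_rot": TCP orientation; "ft_force": force on the tool from outside, world axes, zero at the start; "torque": the same for the moment, N m; "grip_width": opening from 0.0 (shut) to 1.0 (fully open); "grip_force": force on a finger pad.
Only numpy, scipy, OpenCV 4.12 (cv2) and the standard library are available. Lean on these libraries where they do the work, as an engineer would, in place of code of your own. Each camera call takes 0.05 s, during which the arm holds its last target. There are 200 camera calls.

## Task

Lift the small blue pail by its arch handle and tip it over the wooden tray so that all three pebble paperweights fall into the tray. Then stand the pail upright again and hang it by its handle on the red hook of the wooden stand, let go, and leave it hanging still. Do not push the brush pot, the ink bottle or the dark wooden box about.

Things in the scene. Friction and masses are not known exactly. Their poses are not given: they have to be found in the camera images.
- pail: Loose blue enamel pail, 0.2 to 0.4 kg, open on top. Origin: centre of its underside, z up its axis. Cone: outer radius 30 mm at the bottom, 60 mm at the rim, which is 70 mm above the origin; wall 4 mm, floor 5 mm. A rigid steel arch handle (see handle_top) stands over the mouth in the pail's own y-z plane; it does not swing. Looks the same after half a turn about z.
- handle_top (a point): Middle of the inner face of the handle's crown, 124 mm above the pail's origin; axes as the pail's. This face rests on the hook. The handle is a half circle of flat bar from rim to rim: centre (0, 0, 70 mm), mid-radius 60 mm, in 9 straight pieces of 20 degrees; bar 10 mm thick along the pail's x (grip it across this, on its two flat faces), 12 mm deep radially.
- pebble0: Loose rounded pale pebble, 28 mm across, 22 mm high, about 30 g, starts inside the pail; origin: centre of its underside as built (it turns with the pebble).
- pebble1: The same, terracotta coloured.
- pebble2: The same, grey.
- tray: Fixed open wooden tray, 200 mm (its x) by 240 mm (its y), 45 mm high, walls 7 mm, floor at most 7 mm; origin: centre of its underside.
- hook_stand: Fixed wooden stand with a red hook along its -x. Origin: on the table under the post's hook-side face; post x 0 to 24, y +-15, 285 mm high; foot x -35 to 75, y +-80, 18 mm high. Over the hook a bar juts out: x -130 to 20, y +-28, underside 269 mm high, 14 mm thick, so a hand from straight above has no room and must lean out to the side (along y).
- hook_seat (a point): Top of the hook's seat, 95 mm out from the post, 205 mm high; axes as the stand's, -x points out along the hook. Hook: 10 mm round rod at y = 0, sloping 10 mm down from the post to the level seat (x -85 to -105 mm), then up to its end at x = -125 mm, whose top is 227 mm high (22 mm above the seat).
- brush_pot: Loose white pot with brushes, radius 36 mm, about 215 mm high over the brushes; bystander. Origin: centre of its underside.
- ink_bottle: Loose black ink bottle, radius 28 mm, 120 mm high; bystander. Origin: centre of its underside.
- seal_box: Loose closed dark wooden box 70 x 110 x 45 mm; bystander. Origin: centre of its underside.
Mind the look-alikes: they are no part of the job. Of the things that look like the pail, the middle-sized one is meant.

How it is judged:
By the outcome, as a careful person would: the job done as asked, in the order asked, and still so for the second after the job is handed in, with the robot touching nothing.
It also fails if it takes over 64 s, if anything falls off the work surface, if the arm or the gripper's body presses on something with over 40 N, if the wrist force passes 120 N, or if a joint passes its speed limit or range.

## Working session

There is one attempt and no reset: what is moved stays moved. The work goes in short steps, Python scripts to look and compute and a shell command to move; the robot and the scene stay as the last step left them, time stands still between calls to the robot, and variables do not carry over. Pictures are saved under pics/ and viewed, at most 11 in all, crops included, and the job is handed in when it is done.

```bash
ls; mkdir -p pics; cat > h.py <<'E'
import numpy as np, cv2
from scipy.spatial.transform import Rotation as R
from bench import ctrl
def cam(n):
    m=ctrl.camera_model(n); K=np.array(m["intrinsics"]); o=np.array(m["origin"]); q=np.array(m["orientation"])
    Rm=q if q.shape==(3,3) else R.from_rotvec(q).as_matrix()
    return K,o,Rm
def cloud(n,d):
    K,o,Rm=cam(n); v,u=np.mgrid[:d.shape[0],:d.shape[1]]
    p=np.stack([(u-K[0,2])/K[0,0]*d,(v-K[1,2])/K[1,1]*d,d],-1)
    w=p@Rm.T+o; w[d<=0]=np.nan; return w
E
python3 - <<'E'
from h import *
for n in("scene","top"):
    im,d=ctrl.get_image(n); cv2.imwrite(f"pics/{n}0.png",im[:,:,::-1]); np.save(n+"0.npy",d)
    print(n,ctrl.camera_model(n))
    for q in("pail","handle_top","tray","hook_stand","hook_seat","brush_pot","ink_bottle","seal_box"):
        print(q,[(np.round(r["xyz"],3).tolist(),round(r["confidence"],2)) for r in ctrl.mark_of(n,q)])
print(ctrl.get_state())
E
```

```text
pics
scene {'intrinsics': array([[492.91267785,   0.        , 319.28881137],
       [  0.        , 492.91267785, 195.86062742],
       [  0.        ,   0.        ,   1.        ]]), 'origin': array([ 1.28310024, -0.20428798,  1.27675838]), 'orientation': array([-2.05645368, -1.58328341,  0.50412114])}
pail [([0.465, -0.034, -0.002], 0.87), ([0.228, -0.385, 0.004], 0.86), ([0.467, -0.032, 0.117], 0.66)]
handle_top [([0.499, 0.112, 0.089], 0.7), ([0.463, -0.032, 0.121], 0.69), ([0.227, -0.386, 0.172], 0.6), ([0.468, -0.055, 0.011], 0.43)]
tray [([0.491, -0.301, 0.001], 0.72)]
hook_stand [([0.44, 0.371, -0.003], 0.83)]
hook_seat [([0.528, 0.336, 0.207], 0.66), ([0.44, 0.368, 0.002], 0.44)]
brush_pot [([0.766, 0.022, 0.001], 0.77), ([0.719, -0.27, -0.003], 0.72)]
ink_bottle [([0.757, -0.15, -0.001], 0.95)]
seal_box [([0.721, -0.274, -0.003], 0.8)]
top {'intrinsics': array([[419.10576963,   0.        , 316.6974051 ],
       [  0.        , 419.10576963, 197.95770894],
       [  0.        ,   0.        ,   1.        ]]), 'origin': array([0.24948943, 0.02754292, 1.37767851]), 'orientation': a
[... 535 characters left out ...]
[]
{'time': 0.9, 'joint_positions': array([-1.1568974 ,  0.32093706, -0.07010178,  1.45051217,  0.0225857 ,
        1.37078803, -0.05687617]), 'qd': array([-0.00119657,  0.00036826,  0.00088275,  0.00044421,  0.00108823,
       -0.00053868, -0.00173404]), 'joint_torque': array([-2.90218322e-04, -4.91092944e+01, -4.03322680e-01, -3.12771785e+01,
       -6.37321151e-02,  3.36494192e-02,  9.25568997e-06]), 'position': array([0.25302489, 0.59874922, 0.24162133]), 'tool_rot': array([6.23752474e-01, 3.07898903e+00, 2.09531765e-04]), 'ft_force': array([-0.70257265, -0.66561964,  0.15108234]), 'torque': array([0.00928342, 0.00829733, 0.01625187]), 'grip_force': 0.0, 'grip_width': 0.9992716857917353}
```

View pics/scene0.png

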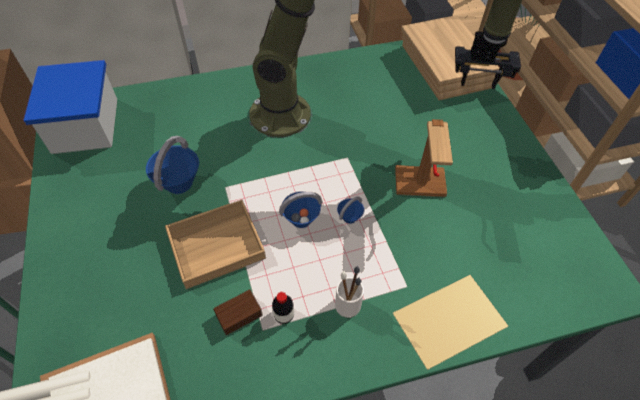

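View pics/top0.png

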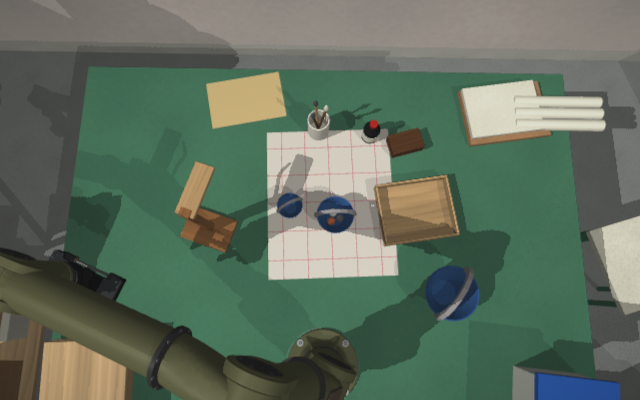

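The pail candidates in scene0 are large (174,168), medium (300,210, holding the pebbles) and small (350,209). The medium one fits because it is the middle-sized of the three. I'll confirm it in a crop and measure the orientations.

```bash
python3 -m crank --help 2>&1 | head -20; python3 - <<'E'
from h import *
a=cv2.imread("pics/scene0.png")[165:255,255:395]; cv2.imwrite("pics/crop1.png",cv2.resize(a,None,fx=5,fy=5,interpolation=cv2.INTER_CUBIC))
S=cloud("scene",np.load("scene0.npy")).reshape(-1,3);T=cloud("top",np.load("top0.npy")).reshape(-1,3)
P=np.vstack([S,T]);P=P[~np.isnan(P).any(1)]
def sel(c,r,z0,z1,Q=P):
    m=(np.hypot(Q[:,0]-c[0],Q[:,1]-c[1])<r)&(Q[:,2]>z0)&(Q[:,2]<z1); return Q[m]
def ax(q,n):
    c=q[:,:2].mean(0); u,s,v=np.linalg.svd(q[:,:2]-c,full_matrices=False); b=cv2.minAreaRect(q[:,:2].astype(np.float32)*1000)
    print(n,len(q),c.round(4),"dir",np.degrees(np.arctan2(v[0,1],v[0,0])).round(1),"rect",np.round(b[0],1),np.round(b[1],1),round(b[2],1),"z",np.percentile(q[:,2],[1,50,99]).round(4))
for nm,Q in(("S",S),("T",T)):
    Q=Q[~np.isnan(Q).any(1)]
    ax(sel((.465,-.033),.085,.09,.16,Q),nm+"handle")
    ax(sel((.465,-.033),.085,.122,.16,Q),nm+"crown")
    ax(sel((.465,-.033),.075,.055,.075,Q),nm+"rim")
    ax(sel((.49,-.3),.19,.035,.055,Q),nm+"tray")
    ax(sel((.5,.35),.15,.276,.30,Q),nm+"bar")
    ax(sel((.5,.35),.15,.01,.024,Q),nm+"foot")
E
```

```text
invalid input: not JSON, or not a number
Shandle 242 [ 0.4683 -0.0371] dir -87.5 rect [465.6 -34.3] [ 18.3 123.7] 2.5 z [0.0913 0.1228 0.1384]
Scrown 126 [ 0.4675 -0.0344] dir -86.9 rect [464.8 -35.2] [17.3 86.9] 4.7 z [0.1227 0.1304 0.139 ]
Srim 197 [ 0.4706 -0.0278] dir 113.0 rect [468.4 -36.2] [117.  115.1] 36.2 z [0.0556 0.0663 0.0743]
Stray 880 [ 0.4985 -0.3027] dir -71.4 rect [ 491.7 -299.6] [205.4 240.2] 9.2 z [0.0352 0.0432 0.0502]
Sbar 896 [0.4952 0.3509] dir -17.8 rect [491.2 353. ] [ 56.7 162.2] 72.1 z [0.2769 0.2818 0.2867]
Sfoot 1105 [0.4296 0.3691] dir 66.2 rect [424.3 374.4] [159.4 117.7] 71.0 z [0.0107 0.0169 0.023 ]
Thandle 163 [ 0.4646 -0.0314] dir -87.5 rect [465.3 -32.5] [ 10.5 124. ] 2.7 z [0.0945 0.1266 0.1399]
Tcrown 97 [ 0.465  -0.0327] dir -87.8 rect [465.2 -32.9] [10.2 82. ] 2.1 z [0.1221 0.1319 0.1401]
Trim 300 [ 0.471  -0.0342] dir 174.6 rect [465.7 -33. ] [116.3 117.2] 56.9 z [0.0552 0.0662 0.0743]
Ttray 676 [ 0.4912 -0.3004] dir 98.9 rect [ 490.7 -298.7] [200.5 241.2] 9.2 z [0.0352 0.0443 0.0511]
Tbar 1185 [0.4888 0.353 ] dir 162.0 rect [489.4 354. ] [ 57.4 153.3] 72.4 z [0.2774 0.2833 0.2884]
Tfoot 1299 [0.4133 0.3681] dir -92.7 rect [420.7 376.8] [161.5 110.3] 72.0 z [0.0116 0.0182 0.0234]
```

View pics/crop1.png

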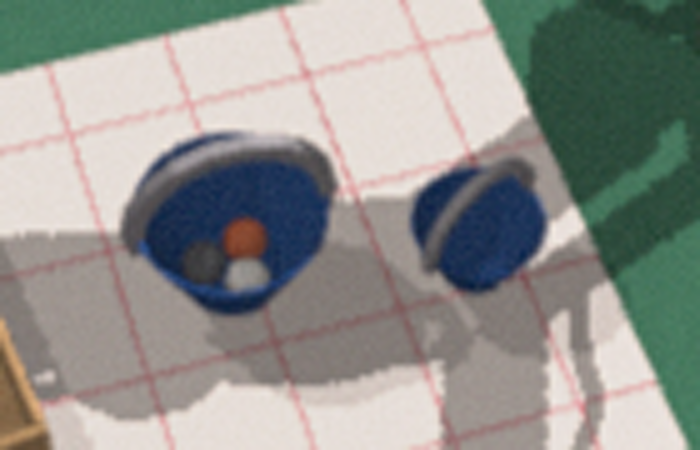

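The crop confirms it: the medium pail (crop 230,220; scene 300,210) holds the three pebbles, and the small one to its right is empty. The moves only allow a turn about the tool's z. So I'll test in free space what happens to the tool's tilt at the edge of reach.

```bash
cat > st.py <<'E'
from h import *
s=ctrl.get_state(); M=R.from_rotvec(s["tool_rot"]).as_matrix()
print("t",round(s["time"],2),"p",s["position"].round(4),"yaw_y",np.degrees(np.arctan2(M[1,1],M[0,1])).round(1),"z",M[:,2].round(3),"q",s["joint_positions"].round(2),"F",s["ft_force"].round(1),"w",round(s["grip_width"]*87,1),"gf",round(s["grip_force"],1))
E
python3 -m crank '[{"ty":60},{"ty":120},{"ty":180},{"ty":240},{"ty":300}]'; python3 st.py;  python3 -m crank '[{"ty":0},{"ty":0}]'; python3 st.py
```

```text
t 0.9 p [0.253  0.5987 0.2416] yaw_y 67.1 z [ 0.  0. -1.] q [-1.16  0.32 -0.07  1.45  0.02  1.37 -0.06] F [-0.7 -0.7  0.2] w 86.9 gf 0.0
t 0.9 p [0.253  0.5987 0.2416] yaw_y 67.1 z [ 0.  0. -1.] q [-1.16  0.32 -0.07  1.45  0.02  1.37 -0.06] F [-0.7 -0.7  0.2] w 86.9 gf 0.0$[0]: bad value
$[0]: bad value
```

```bash
python3 -m crank '[{"tx":0,"ty":60,"tz":0,"turn":0},{"tx":0,"ty":120,"tz":0,"turn":0},{"tx":0,"ty":180,"tz":0,"turn":0},{"tx":0,"ty":240,"tz":0,"turn":0},{"tx":0,"ty":300,"tz":0,"turn":0}]'; python3 st.py;  python3 -m crank '[{"tx":0,"ty":0,"tz":0,"turn":0},{"tx":0,"ty":0,"tz":0,"turn":0}]'; python3 st.py
```

```text
time: 1.52
position: [0.3593, 0.8396, 0.2411]
tool_rot: [-0.639, -3.073, -0.014]
ft_force: [2.3, 1.0, 0.2]
grip_width: 0.998
grip_force: 0.0
t 1.52 p [0.3593 0.8396 0.2411] yaw_y 66.5 z [-0.001  0.01  -1.   ] q [-1.2   1.07  0.02  0.27 -0.02  1.79 -0.03] F [2.3 1.  0.2] w 86.9 gf 0.0
time: 1.78
position: [0.3588, 0.838, 0.2409]
tool_rot: [-0.639, -3.073, -0.01]
ft_force: [0.7, 0.3, 0.7]
grip_width: 0.997
grip_force: 0.0
t 1.77 p [0.3588 0.838  0.2409] yaw_y 66.5 z [-0.002  0.007 -1.   ] q [-1.2   1.06  0.01  0.28 -0.02  1.79 -0.03] F [0.7 0.3 0.7] w 86.7 gf 0.0
```

```bash
python3 -m crank '[{"tx":0,"ty":60,"tz":0,"turn":0},{"tx":0,"ty":120,"tz":0,"turn":0},{"tx":0,"ty":180,"tz":0,"turn":0},{"tx":0,"ty":240,"tz":0,"turn":0},{"tx":0,"ty":300,"tz":0,"turn":0}]' >/dev/null; python3 st.py;  python3 -m crank '[{"tx":0,"ty":0,"tz":-60,"turn":0},{"tx":0,"ty":0,"tz":-120,"turn":0},{"tx":0,"ty":0,"tz":-180,"turn":0}]'>/dev/null; python3 st.py
```

```text
t 2.4 p [0.3543 0.8824 0.2169] yaw_y 66.8 z [ 0.009  0.066 -0.998] q [-1.2   1.21 -0.32  0.06  0.3   1.81 -0.06] F [ 0.2 -0.9 -0.1] w 87.3 gf 0.0
t 2.77 p [0.3403 0.8323 0.3676] yaw_y 66.5 z [ 0.033  0.098 -0.995] q [-1.22  1.05  0.17  0.06 -0.17  1.93 -0.05] F [ 0.6 -0.5 -0.1] w 87.2 gf 0.0
```

The tilt does build up when a move goes past the reach limit, and it stays afterwards. So I'll lean the tool towards +y (azimuth about 75°). It can then grip the handle from the side, pour by turning about tool z, and hang the pail from under the bar's side. First I'll check that the space around the arm is free.

```bash
python3 - <<'E'
from h import *
P=np.vstack([cloud(n,np.load(n+"0.npy")).reshape(-1,3) for n in("scene","top")]);P=P[~np.isnan(P).any(1)]
for y0 in np.arange(.5,1.5,.1):
    print(round(y0,1),[ (lambda q: round(float(np.percentile(q,99)),2) if len(q)>5 else None)(P[(abs(P[:,0]-x-.05)<.05)&(abs(P[:,1]-y0-.05)<.05),2]) for x in np.arange(-.2,1,.1)])
E
for i in 1 2; do python3 -m crank '[{"tx":0,"ty":0,"tz":-60,"turn":0},{"tx":0,"ty":0,"tz":-120,"turn":0},{"tx":0,"ty":0,"tz":-180,"turn":0},{"tx":0,"ty":0,"tz":-240,"turn":0}]'>/dev/null; python3 st.py; done
```

```text
0.5 [0.1, 0.11, 0.11, 0.65, 0.65, 0.58, 0.01, 0.01, 0.01, 0.01, 0.01, 0.01]
0.6 [0.11, 0.11, 0.11, 0.01, 0.53, 0.34, 0.01, 0.01, 0.01, 0.01, 0.01, 0.01]
0.7 [0.11, 0.11, 0.11, 0.01, 0.01, 0.01, 0.01, 0.01, 0.01, 0.01, 0.01, 0.01]
0.8 [None, 0.1, 0.1, 0.01, 0.01, 0.01, 0.01, 0.01, 0.01, 0.01, 0.01, 0.01]
0.9 [None, None, None, None, None, None, None, None, None, None, -0.74, -0.74]
1.0 [None, None, None, None, None, None, None, None, None, None, -0.74, -0.74]
1.1 [None, None, None, None, None, None, None, None, None, None, -0.74, -0.74]
1.2 [-0.02, 0.25, 0.26, 0.26, 0.1, 0.08, -0.73, -0.74, -0.74, -0.74, -0.74, -0.74]
1.3 [0.11, 0.11, 0.26, 0.13, 0.07, -0.03, -0.73, -0.74, -0.74, -0.74, -0.74, -0.74]
1.4 [0.11, 0.11, None, None, -0.16, -0.3, -0.73, -0.74, -0.74, -0.73, -0.74, -0.74]
t 3.27 p [0.3178 0.7586 0.5165] yaw_y 65.8 z [ 0.068  0.145 -0.987] q [-1.23  0.87  0.49  0.06 -0.46  2.05 -0.04] F [ 1.6 -0.2 -0.4] w 87.0 gf 0.0
t 3.77 p [0.3009 0.7318 0.5997] yaw_y 66.4 z [ 0.093  0.245 -0.965] q [-1.23  0.77  0.39  0.06 -0.37  2.05 -0.04] F [-0.  -0.2 -0.4] w 86.5 gf 0.0
```

```bash
python3 -m crank '[{"tx":0,"ty":40,"tz":-40,"turn":0},{"tx":0,"ty":80,"tz":-80,"turn":0},{"tx":0,"ty":120,"tz":-120,"turn":0},{"tx":0,"ty":160,"tz":-160,"turn":0}]'>/dev/null; python3 st.py; 
python3 -m crank '[{"tx":0,"ty":0,"tz":-60,"turn":0},{"tx":0,"ty":0,"tz":-120,"turn":0},{"tx":0,"ty":0,"tz":-180,"turn":0},{"tx":0,"ty":0,"tz":-240,"turn":0},{"tx":0,"ty":0,"tz":-300,"turn":0}]'>/dev/null; python3 st.py
```

```text
t 4.28 p [0.3013 0.7193 0.6317] yaw_y 66.1 z [ 0.117  0.285 -0.951] q [-1.24  0.75  1.17  0.06 -1.12  2.05 -0.02] F [ 0.  -0.3  0.5] w 87.3 gf 0.0
t 4.9 p [0.2805 0.67   0.72  ] yaw_y 66.2 z [ 0.149  0.383 -0.911] q [-1.23  0.61  0.4   0.06 -0.37  2.05 -0.04] F [ 0.8  0.3 -0. ] w 87.0 gf 0.0
```

```bash
for i in 1 2 3; do python3 -m crank '[{"tx":0,"ty":0,"tz":-300,"turn":0},{"tx":0,"ty":0,"tz":-300,"turn":0},{"tx":0,"ty":0,"tz":-300,"turn":0},{"tx":0,"ty":0,"tz":-300,"turn":0},{"tx":0,"ty":0,"tz":-300,"turn":0}]'>/dev/null; python3 st.py; done
```

```text
t 5.53 p [0.2588 0.612  0.804 ] yaw_y 66.1 z [ 0.187  0.483 -0.855] q [-1.24  0.49  0.39  0.06 -0.36  2.05 -0.04] F [ 0.2 -0.  -0.7] w 87.2 gf 0.0
t 6.15 p [0.2342 0.5437 0.8809] yaw_y 65.8 z [ 0.223  0.577 -0.786] q [-1.24  0.37  0.39  0.06 -0.35  2.05 -0.03] F [-1.4  0.3 -0.1] w 86.5 gf 0.0
t 6.78 p [0.2082 0.4667 0.948 ] yaw_y 65.5 z [ 0.256  0.662 -0.705] q [-1.24  0.25  0.38  0.06 -0.33  2.05 -0.03] F [0.3 0.  0.6] w 86.7 gf 0.0
```

```bash
for i in 1 2 3; do python3 -m crank '[{"tx":0,"ty":0,"tz":-300,"turn":0},{"tx":0,"ty":0,"tz":-300,"turn":0},{"tx":0,"ty":0,"tz":-300,"turn":0},{"tx":0,"ty":0,"tz":-300,"turn":0},{"tx":0,"ty":0,"tz":-300,"turn":0}]'>/dev/null; python3 st.py; done
```

```text
t 7.4 p [0.1838 0.3805 1.0046] yaw_y 65.0 z [ 0.283  0.738 -0.613] q [-1.2   0.12  0.28  0.06 -0.27  2.05 -0.02] F [ 0.6 -1.  -0.4] w 87.0 gf 0.0
t 8.03 p [0.1653 0.2909 1.0424] yaw_y 64.0 z [ 0.301  0.792 -0.531] q [-0.25  0.03 -0.8   0.06 -0.14  2.05 -0.01] F [-0.  -0.1 -0.4] w 87.0 gf 0.0
t 8.65 p [0.1609 0.2419 1.0591] yaw_y 62.9 z [ 0.311  0.82  -0.481] q [ 0.87  0.05 -1.32  0.06 -0.72  2.05  0.04] F [-0.1 -1.  -0.5] w 87.0 gf 0.0
```

```bash
cat > to.py <<'E'
# usage: to.py x y z [yroll_azimuth]  -> total tx,ty,tz(mm), turn units from current pose
import sys; from h import *
s=ctrl.get_state(); M=R.from_rotvec(s["tool_rot"]).as_matrix(); a=[float(v) for v in sys.argv[1:]]
d=M.T@(np.array(a[:3])-s["position"])*1000; print("shift",d.round(0),"len",np.linalg.norm(d).round(0))
if len(a)>3:
    h=np.array([np.cos(np.radians(a[3])),np.sin(np.radians(a[3])),0]); l=M.T@h
    print("turn units to align y",(np.degrees(np.arctan2(-l[0],l[1]))/5).round(2),"resid z",l[2].round(3))
E
python3 to.py 0.35 0.1 0.7 -20.8;python3 to.py 0.40 -0.1 0.4
```

```text
shift [-245. -334.  115.] len 430.0
turn units to align y 17.39 resid z -0.0
shift [-381. -672.  111.] len 780.0
```

```bash
python3 -m crank '[{"tx":-30,"ty":-45,"tz":15,"turn":0},{"tx":-60,"ty":-90,"tz":30,"turn":0},{"tx":-90,"ty":-130,"tz":45,"turn":0},{"tx":-120,"ty":-165,"tz":60,"turn":0}]'>/dev/null; python3 st.py; python3 -m crank '[{"tx":-30,"ty":-45,"tz":15,"turn":0},{"tx":-60,"ty":-90,"tz":30,"turn":0},{"tx":-90,"ty":-130,"tz":45,"turn":0},{"tx":-120,"ty":-165,"tz":60,"turn":0}]'>/dev/null; python3 st.py
```

```text
t 9.15 p [0.2649 0.1948 1.0161] yaw_y 63.0 z [ 0.296  0.811 -0.506] q [ 1.62  0.04 -1.38  0.37 -1.24  2.05  0.37] F [0.8 0.9 0.6] w 87.0 gf 0.0
t 9.65 p [0.3848 0.1406 0.9101] yaw_y 60.2 z [ 0.263  0.798 -0.542] q [ 1.57 -0.02 -1.13  0.74 -1.26  2.05  0.73] F [ 2.3  0.8 -0.4] w 86.9 gf 0.0
```

```bash
python3 to.py 0.42 0.0 0.6;  python3 -m crank '[{"tx":-20,"ty":-50,"tz":0,"turn":0},{"tx":-45,"ty":-100,"tz":-5,"turn":0},{"tx":-70,"ty":-150,"tz":-10,"turn":0},{"tx":-90,"ty":-200,"tz":-15,"turn":0},{"tx":-90,"ty":-200,"tz":-15,"turn":0}]'>/dev/null; python3 st.py;  python3 to.py 0.42 -0.1 0.4
```

```text
shift [-113. -317.   65.] len 342.0
t 10.28 p [0.4069 0.0277 0.7656] yaw_y 61.8 z [ 0.253  0.799 -0.545] q [ 0.46 -0.11  0.12  1.19 -1.13  2.05  1.17] F [0.8 0.  0. ] w 87.2 gf 0.0
shift [ -89. -364.  100.] len 388.0
```

```bash
python3 -m crank '[{"tx":-15,"ty":-55,"tz":15,"turn":0.5},{"tx":-30,"ty":-110,"tz":30,"turn":1},{"tx":-45,"ty":-165,"tz":45,"turn":1.5},{"tx":-60,"ty":-220,"tz":60,"turn":2},{"tx":-75,"ty":-275,"tz":75,"turn":2}]'>/dev/null; python3 st.py;  python3 to.py 0.42 -0.174 0.35 -20.8; python3 to.py 0.42 -0.174 0.25 159.2
```

```text
t 10.9 p [ 0.4235 -0.0724  0.4872] yaw_y 44.6 z [ 0.253  0.799 -0.545] q [ 0.56 -0.06  0.19  1.71 -0.91  1.89  1.6 ] F [ 0.   0.3 -0.4] w 86.9 gf 0.0
shift [ -73. -154.   -7.] len 171.0
turn units to align y 15.14 resid z -0.047
shift [ -96. -235.   47.] len 258.0
turn units to align y -20.86 resid z 0.047
```

```bash
python3 -m crank '[{"tx":-20,"ty":-40,"tz":8,"turn":-2},{"tx":-40,"ty":-80,"tz":16,"turn":-4},{"tx":-60,"ty":-120,"tz":24,"turn":-6},{"tx":-80,"ty":-160,"tz":32,"turn":-8},{"tx":-90,"ty":-190,"tz":36,"turn":-10}]'>/dev/null; python3 st.py;python3 -m crank '[{"tx":0,"ty":0,"tz":0,"turn":-2},{"tx":0,"ty":0,"tz":0,"turn":-4},{"tx":0,"ty":0,"tz":0,"turn":-6},{"tx":0,"ty":0,"tz":0,"turn":-8},{"tx":0,"ty":0,"tz":0,"turn":-10}]'>/dev/null; python3 st.py;  python3 to.py 0.439 -0.164 0.172 162.4
```

```text
t 11.53 p [ 0.4326 -0.1513  0.2977] yaw_y 111.9 z [ 0.225  0.804 -0.551] q [ 0.84  0.2  -0.    1.81 -0.8   1.74  2.65] F [ 0.5  0.7 -1.3] w 87.1 gf 0.0
t 12.15 p [ 0.4327 -0.15    0.3018] yaw_y 140.0 z [ 0.19   0.813 -0.55 ] q [ 1.87  0.62 -1.37  1.75 -0.35  1.53  2.68] F [ 2.3  0.9 -3.2] w 86.8 gf 0.0
shift [ 78. -85.  61.] len 131.0
turn units to align y -8.05 resid z 0.065
```

```bash
for i in 1 2; do python3 -m crank '[{"tx":0,"ty":0,"tz":0,"turn":2},{"tx":0,"ty":0,"tz":0,"turn":4},{"tx":0,"ty":0,"tz":0,"turn":6},{"tx":0,"ty":0,"tz":0,"turn":8},{"tx":0,"ty":0,"tz":0,"turn":10}]'>/dev/null; done;  python3 st.py;  python3 to.py 0.439 -0.164 0.172 -13
```

```text
t 13.4 p [ 0.433  -0.1503  0.3014] yaw_y 9.0 z [ 0.189  0.815 -0.547] q [ 1.64  0.37 -0.98  1.75 -0.58  1.63  1.14] F [-0.8  0.3 -0. ] w 86.9 gf 0.0
shift [-98. -61.  61.] len 130.0
turn units to align y 7.31 resid z 0.001
```

```bash
python3 -m crank '[{"tx":0,"ty":0,"tz":0,"turn":2},{"tx":0,"ty":0,"tz":0,"turn":4},{"tx":0,"ty":0,"tz":0,"turn":6},{"tx":0,"ty":0,"tz":0,"turn":7.3},{"tx":0,"ty":0,"tz":0,"turn":7.3}]'>/dev/null;  python3 st.py;  python3 to.py 0.446 -0.166 0.172 -13; python3 to.py 0.4672 -0.076 0.112 -13
python3 - <<'E'
from h import *
im,d=ctrl.get_image("scene"); im2,_=ctrl.get_image("top"); cv2.imwrite("pics/v3.png",np.hstack([im[:,80:480],im2[:,150:550]])[:,:,::-1])
E
```

```text
t 14.03 p [ 0.4331 -0.1503  0.3015] yaw_y -12.8 z [ 0.189  0.815 -0.547] q [ 1.56  0.34 -0.87  1.75 -0.62  1.65  0.54] F [ 0.6 -0.7 -0.2] w 87.1 gf 0.0
shift [-115.   15.   61.] len 131.0
turn units to align y 0.09 resid z 0.001
shift [-115.   15.  171.] len 206.0
turn units to align y 0.09 resid z 0.001
```

View pics/v3.png

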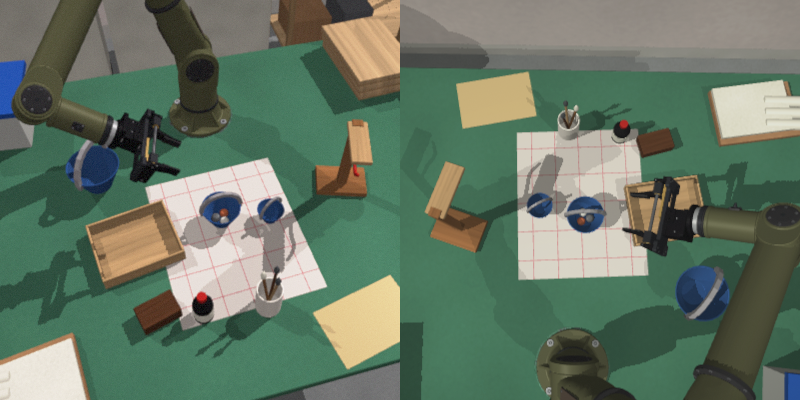

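The picture shows the gripper leaning toward +y over the tray (scene part 150,145; top part 660,215), with fingers pointing at the medium pail (top part 585,215). Nothing was touched. I'll approach now.

```bash
python3 -m crank '[{"tx":-50,"ty":7,"tz":15,"turn":0},{"tx":-90,"ty":12,"tz":35,"turn":0},{"tx":-115,"ty":15,"tz":60,"turn":0},{"tx":-115,"ty":15,"tz":60,"turn":0}]'>/dev/null;  python3 st.py;  python3 to.py 0.4672 -0.076 0.112 -13
```

```text
t 14.62 p [ 0.4451 -0.1652  0.172 ] yaw_y -12.7 z [ 0.187  0.818 -0.545] q [ 1.48  0.55 -0.8   1.8  -0.49  1.45  0.63] F [-0.3  0.2  0.4] w 86.7 gf 0.0
shift [ -0.   2. 110.] len 110.0
turn units to align y 0.07 resid z -0.001
```

```bash
python3 -m crank '[{"tx":0,"ty":1,"tz":40,"turn":0},{"tx":0,"ty":2,"tz":80,"turn":0},{"tx":0,"ty":2,"tz":110,"turn":0},{"tx":0,"ty":2,"tz":110,"turn":0}]'>/dev/null;  python3 st.py; python3 -m crank '[{"tx":0,"ty":0,"tz":0,"turn":0},{"tx":0,"ty":0,"tz":0,"turn":0},{"tx":0,"ty":0,"tz":0,"turn":0},{"tx":0,"ty":0,"tz":0,"turn":0},{"tx":0,"ty":0,"tz":0,"turn":0}]' 0 15 >/dev/null;  python3 st.py; python3 -m crank '[{"tx":0,"ty":0,"tz":0,"turn":0},{"tx":0,"ty":0,"tz":0,"turn":0},{"tx":0,"ty":0,"tz":0,"turn":0},{"tx":0,"ty":0,"tz":0,"turn":0}]' 0 50 >/dev/null;  python3 st.py
python3 - <<'E'
from h import *
im,d=ctrl.get_image("scene"); im2,_=ctrl.get_image("top"); np.save("t4.npy",_)
f=lambda a:cv2.resize(a,(400,400),interpolation=cv2.INTER_CUBIC)
cv2.imwrite("pics/v4.png",np.hstack([f(im[140:260,240:360]),f(im2[155:275,280:400])])[:,:,::-1])
E
```

```text
t 15.12 p [ 0.4687 -0.0755  0.1141] yaw_y -12.6 z [ 0.187  0.816 -0.547] q [ 1.39  0.58 -0.84  1.95 -0.53  1.23  0.64] F [-0.1  0.8 -0. ] w 87.1 gf 0.0
t 15.75 p [ 0.469  -0.0776  0.1131] yaw_y -12.8 z [ 0.19   0.814 -0.548] q [ 1.39  0.58 -0.84  1.94 -0.53  1.23  0.64] F [ 0.1 -0.1  0.2] w 45.0 gf 0.0
t 16.25 p [ 0.4688 -0.0772  0.1129] yaw_y -12.8 z [ 0.189  0.815 -0.548] q [ 1.39  0.58 -0.84  1.94 -0.53  1.23  0.64] F [0.9 0.2 0.8] w 9.4 gf 49.5
```

View pics/v4.png

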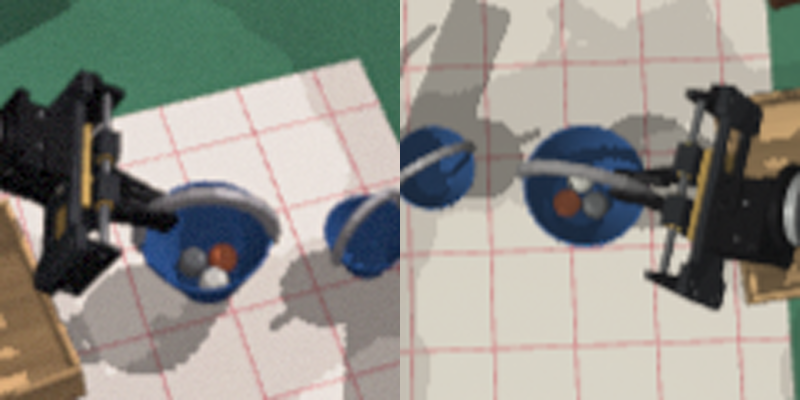

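The handle is gripped at 9.4 mm (crop 150,212), and the pail has turned in line with the tool, with all pebbles inside. Next I'll lift it.

```bash
python3 -m crank '[{"tx":12,"ty":0,"tz":-8,"turn":0},{"tx":34,"ty":0,"tz":-22,"turn":0},{"tx":60,"ty":0,"tz":-39,"turn":0},{"tx":90,"ty":0,"tz":-59,"turn":0},{"tx":117,"ty":0,"tz":-76,"turn":0}]'>/dev/null;  python3 st.py
python3 - <<'E'
from h import *
# pour geometry: tool z lean; pail axis after turn phi (deg) about tool z, lip position rel. TCP
s=ctrl.get_state(); M=R.from_rotvec(s["tool_rot"]).as_matrix()
y=-M[:,1]; y=y/np.linalg.norm(y)  # pail x up to sign
px=M[:,1];pz=np.array([0,0,1]);py=np.cross(pz,px)
c=np.array([0,43,-112.])  # pail origin rel grip in pail frame
B=np.stack([px,py,pz],1)
print("pail y",py.round(2))
for phi in(-130,-120,-110,-90,90,110,120,130):
    T=R.from_rotvec(M[:,2]*np.radians(phi)).as_matrix()
    ang=np.radians(np.arange(0,360,5)); rim=np.stack([60*np.cos(ang),60*np.sin(ang)+43,0*ang-42],1)@B.T@T.T
    i=rim[:,2].argmin(); bot=T@B@c
    print(phi,"tilt",np.degrees(np.arccos((T@pz)[2])).round(0),"u",(T@pz).round(2),"lip",rim[i].round(0),"bottom",bot.round(0))
print("up in tool",(M.T@pz).round(3))
E
python3 to.py 0.49 -0.30 0.27
```

```text
t 16.98 p [ 0.4678 -0.0767  0.2536] yaw_y -12.8 z [ 0.189  0.813 -0.55 ] q [ 1.49  0.35 -0.93  1.87 -0.65  1.47  0.53] F [-0.6 -0.5 -4.2] w 9.5 gf 49.4
pail y [ 0.22  0.98 -0.  ]
-130 tilt 98.0 u [-0.79 -0.59 -0.15] lip [ 28.  55. -86.] bottom [ 76.  91. -16.]
-120 tilt 93.0 u [-0.86 -0.51 -0.05] lip [ 24.  51. -88.] bottom [ 82.  84. -25.]
-110 tilt 86.0 u [-0.9  -0.42  0.06] lip [ 18.  48. -89.] bottom [ 85.  77. -34.]
-90 tilt 72.0 u [-0.92 -0.26  0.3 ] lip [  5.  41. -90.] bottom [ 86.  63. -54.]
90 tilt 72.0 u [ 0.71 -0.64  0.3 ] lip [ 15.  39. -89.] bottom [-50.  95. -54.]
110 tilt 86.0 u [ 0.62 -0.78  0.06] lip [  6.  51. -89.] bottom [-42. 107. -34.]
120 tilt 93.0 u [ 0.55 -0.84 -0.05] lip [  3.  56. -88.] bottom [-36. 112. -24.]
130 tilt 98.0 u [ 0.45 -0.88 -0.15] lip [  0.  62. -86.] bottom [-28. 116. -16.]
up in tool [ 0.835  0.007 -0.55 ]
shift [-104.   71. -186.] len 225.0
```

```bash
python3 to.py 0.493 -0.34 0.25; python3 -m crank '[{"tx":-15,"ty":12,"tz":-28,"turn":0},{"tx":-36,"ty":25,"tz":-66,"turn":0},{"tx":-58,"ty":38,"tz":-104,"turn":0},{"tx":-80,"ty":52,"tz":-142,"turn":0},{"tx":-100,"ty":64,"tz":-178,"turn":0}]'>/dev/null;  python3 st.py; python3 to.py 0.493 -0.34 0.20
```

```text
shift [-142.   83. -207.] len 265.0
t 17.6 p [ 0.4846 -0.2914  0.2668] yaw_y -12.9 z [ 0.19   0.813 -0.55 ] q [ 1.43  0.66 -0.78  1.41 -0.43  1.71  0.48] F [ 1.4  0.5 -4.5] w 8.9 gf 49.4
shift [-81.  19.  -1.] len 83.0
```

```bash
python3 -m crank '[{"tx":-15,"ty":4,"tz":0,"turn":1},{"tx":-35,"ty":8,"tz":0,"turn":2.5},{"tx":-58,"ty":14,"tz":0,"turn":4},{"tx":-75,"ty":18,"tz":0,"turn":6},{"tx":-81,"ty":19,"tz":0,"turn":8}]'>/dev/null;  python3 st.py; python3 -m crank '[{"tx":0,"ty":0,"tz":0,"turn":1.5},{"tx":0,"ty":0,"tz":0,"turn":3},{"tx":0,"ty":0,"tz":0,"turn":4.5},{"tx":0,"ty":0,"tz":0,"turn":6}]'>/dev/null;  python3 st.py
python3 - <<'E'
from h import *
im,d=ctrl.get_image("scene"); im2,_=ctrl.get_image("top")
cv2.imwrite("pics/v5.png",np.hstack([im[80:400,50:450],im2[80:400,240:640]])[:,:,::-1])
E
python3 to.py 0.493 -0.34 0.16
```

```text
t 18.23 p [ 0.4934 -0.3381  0.1977] yaw_y -37.8 z [ 0.189  0.814 -0.549] q [ 1.3   0.76 -0.58  1.33 -0.44  1.71 -0.11] F [-0.3  1.1 -4.4] w 9.2 gf 49.7
t 18.73 p [ 0.494  -0.3374  0.1993] yaw_y -69.3 z [ 0.19   0.814 -0.549] q [ 1.24  0.73 -0.47  1.33 -0.5   1.73 -0.59] F [-0.  -0.8 -4.7] w 9.1 gf 49.9
shift [-12.  32.  19.] len 39.0
```

View pics/v5.png

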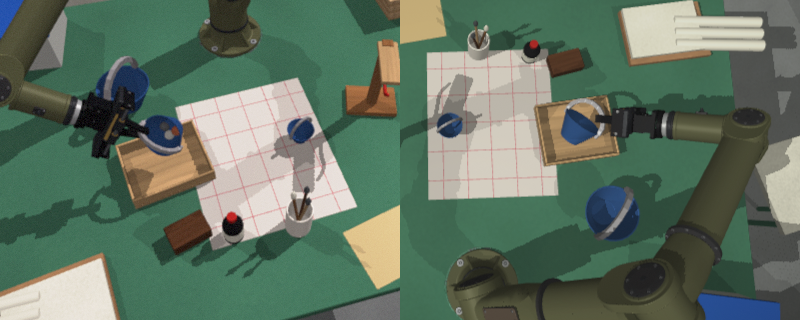

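Pail (crop 160,135) is tilting over the tray with the pebbles still inside. Next I'll lower it and pour.

```bash
python3 -m crank '[{"tx":-3,"ty":8,"tz":5,"turn":1.5},{"tx":-6,"ty":17,"tz":10,"turn":3},{"tx":-9,"ty":25,"tz":15,"turn":4.5},{"tx":-9,"ty":25,"tz":15,"turn":6},{"tx":-9,"ty":25,"tz":15,"turn":7.5}]'>/dev/null;  python3 st.py; python3 -m crank '[{"tx":0,"ty":0,"tz":0,"turn":1.5},{"tx":0,"ty":0,"tz":0,"turn":3},{"tx":0,"ty":0,"tz":0,"turn":4.5},{"tx":0,"ty":0,"tz":0,"turn":6},{"tx":0,"ty":0,"tz":0,"turn":7}]'>/dev/null;  python3 st.py;python3 -m crank '[{"tx":0,"ty":0,"tz":0,"turn":0},{"tx":0,"ty":0,"tz":0,"turn":0},{"tx":0,"ty":0,"tz":0,"turn":0}]'>/dev/null; python3 st.py
python3 - <<'E'
from h import *
im,d=ctrl.get_image("scene"); im2,_=ctrl.get_image("top")
f=lambda a:cv2.resize(a,(400,400),interpolation=cv2.INTER_CUBIC)
cv2.imwrite("pics/v6.png",np.hstack([f(im[160:320,140:300]),f(im2[130:290,340:500])])[:,:,::-1])
for n in("scene","top"):
  for k in range(3): print(n,k,[(np.round(r["xyz"],3).tolist(),round(r["confidence"],2)) for r in ctrl.recognise(n,f"pebble{k}")])
E
```

```text
t 19.45 p [ 0.494  -0.3392  0.1687] yaw_y -132.4 z [ 0.19   0.814 -0.548] q [ 1.15  0.74 -0.33  1.35 -0.55  1.72 -1.17] F [-0.4  0.7 -4.1] w 9.2 gf 50.2
t 20.07 p [ 0.4942 -0.3391  0.1691] yaw_y -169.9 z [ 0.19   0.814 -0.548] q [ 1.07  0.72 -0.21  1.35 -0.61  1.74 -1.73] F [ 0.   0.2 -3.9] w 9.5 gf 50.0
t 20.45 p [ 0.4941 -0.3392  0.169 ] yaw_y -169.9 z [ 0.19   0.815 -0.548] q [ 1.08  0.72 -0.21  1.35 -0.61  1.74 -1.73] F [ 0.4  0.6 -4.1] w 9.3 gf 50.0
scene 0 [([0.57, -0.32, 0.034], 0.64), ([0.568, -0.386, 0.028], 0.56)]
scene 1 [([0.57, -0.32, 0.034], 0.64), ([0.568, -0.386, 0.028], 0.56)]
scene 2 [([0.57, -0.32, 0.034], 0.64), ([0.568, -0.386, 0.028], 0.56)]
top 0 [([0.42, -0.351, 0.034], 0.64)]
top 1 [([0.42, -0.351, 0.034], 0.64)]
top 2 [([0.42, -0.351, 0.034], 0.64)]
```

View pics/v6.png

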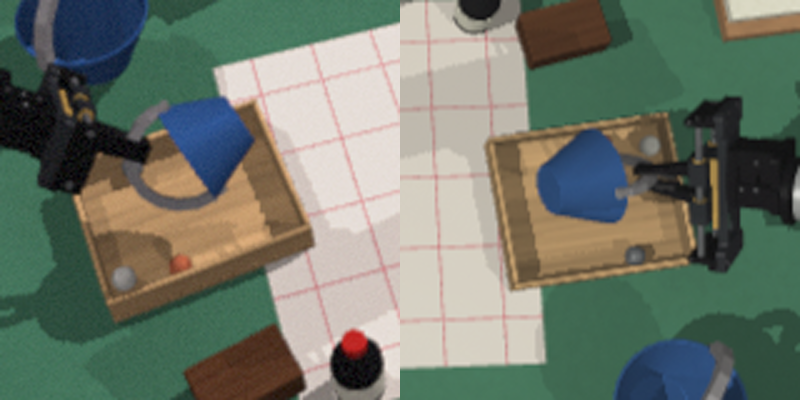

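All three pebbles are in the tray: pale (crop 123,278), terracotta (180,263) and grey (633,256). The pail is empty, so I'll stand it up again.

```bash
python3 to.py 0.494 -0.339 0.25 -13; python3 -m crank '[{"tx":-5,"ty":-4,"tz":-5,"turn":-1},{"tx":-17,"ty":-13,"tz":-15,"turn":-3},{"tx":-33,"ty":-26,"tz":-28,"turn":-5},{"tx":-45,"ty":-35,"tz":-38,"turn":-7},{"tx":-53,"ty":-40,"tz":-44,"turn":-9}]'>/dev/null;  python3 st.py; python3 to.py 0.494 -0.339 0.25 -13
```

```text
shift [-54. -42. -44.] len 81.0
turn units to align y -28.41 resid z 0.002
t 21.48 p [ 0.4931 -0.3393  0.2497] yaw_y -115.0 z [ 0.19   0.814 -0.549] q [ 1.18  0.67 -0.37  1.29 -0.57  1.81 -1.07] F [ 0.8 -0.2 -2.8] w 9.2 gf 50.2
shift [ 1. -1.  0.] len 1.0
turn units to align y -19.33 resid z 0.002
```

```bash
python3 -m crank '[{"tx":0,"ty":0,"tz":0,"turn":-2},{"tx":0,"ty":0,"tz":0,"turn":-4},{"tx":0,"ty":0,"tz":0,"turn":-6},{"tx":0,"ty":0,"tz":0,"turn":-8},{"tx":0,"ty":0,"tz":0,"turn":-10}]'>/dev/null; python3 -m crank '[{"tx":0,"ty":0,"tz":0,"turn":-2},{"tx":0,"ty":0,"tz":0,"turn":-4},{"tx":0,"ty":0,"tz":0,"turn":-6},{"tx":0,"ty":0,"tz":0,"turn":-8},{"tx":0,"ty":0,"tz":0,"turn":-9.3}]'>/dev/null; python3 st.py; python3 to.py 0.494 -0.339 0.25 -13
python3 - <<'E'
from h import *
S=np.vstack([cloud(n,ctrl.get_image(n)[1]).reshape(-1,3) for n in("scene","top")]);S=S[~np.isnan(S).any(1)]
s=ctrl.get_state();M=R.from_rotvec(s["tool_rot"]).as_matrix();B=np.stack([M[:,1],np.cross([0,0,1],M[:,1]),[0,0,1]],1)
q=(S-s["position"])@B*1000  # pail-ish frame about TCP
m=(abs(q[:,0])<70)&(q[:,1]>10)&(q[:,1]<130)&(q[:,2]>-125)&(q[:,2]<50);q=q[m]
h=q[(q[:,2]>-25)&(abs(q[:,0])<15)&(q[:,1]>22)]; print("handle y,z profile")
for y in range(20,120,8):
    k=h[(h[:,1]>=y)&(h[:,1]<y+8)]; 
    if len(k)>2: print(y+4,np.round([k[:,0].mean(),np.percentile(k[:,2],5),k[:,2].max()],0),len(k))
k=q[(q[:,2]<-25)&(q[:,2]>-60)]; print(len(k), k.min(0).round(),k.max(0).round())
E
```

```text
t 22.73 p [ 0.4925 -0.3393  0.2485] yaw_y -13.2 z [ 0.189  0.815 -0.548] q [ 1.38  0.75 -0.71  1.29 -0.4   1.75  0.48] F [ 0.8 -0.  -3. ] w 8.9 gf 49.9
shift [ 2.  1. -0.] len 2.0
turn units to align y -0.07 resid z 0.001
handle y,z profile
24 [ 0.  9. 22.] 25
32 [ 1. 14. 27.] 32
40 [ 0. 15. 27.] 34
48 [ 0. 12. 27.] 32
56 [-0. 11. 26.] 37
64 [ 0.  9. 27.] 34
72 [ 1.  5. 20.] 34
80 [ 0. -2. 21.] 44
88 [  0. -10.  11.] 42
96 [  1. -20.   5.] 45
104 [ -0. -23.  -5.] 35
112 [ -1. -24. -22.] 3
490 [-61.  10. -60.] [ 60. 111. -25.]
```

```bash
python3 to.py 0.58 0.18 0.25; python3 -m crank '[{"tx":20,"ty":-5,"tz":35,"turn":0},{"tx":42,"ty":-10,"tz":72,"turn":0},{"tx":64,"ty":-15,"tz":110,"turn":0},{"tx":86,"ty":-19,"tz":148,"turn":0},{"tx":106,"ty":-23,"tz":180,"turn":0}]'>/dev/null;  python3 st.py; python3 to.py 0.58 0.18 0.25
```

```text
shift [289. -35. 439.] len 527.0
t 23.45 p [ 0.5185 -0.1289  0.2387] yaw_y -13.4 z [ 0.188  0.815 -0.549] q [ 1.36  0.51 -0.84  1.7  -0.56  1.46  0.46] F [ 0.4 -0.5 -3.1] w 9.4 gf 50.0
shift [182. -12. 257.] len 315.0
```

```bash
python3 -m crank '[{"tx":24,"ty":-2,"tz":34,"turn":0},{"tx":48,"ty":-4,"tz":68,"turn":0},{"tx":72,"ty":-5,"tz":102,"turn":0},{"tx":96,"ty":-6,"tz":136,"turn":0},{"tx":115,"ty":-7,"tz":163,"turn":0}]'>/dev/null;  python3 st.py; python3 to.py 0.58 0.18 0.235 -13
```

```text
t 24.07 p [0.5575 0.067  0.2457] yaw_y -13.3 z [ 0.188  0.815 -0.549] q [ 1.22  0.38 -0.98  1.88 -0.74  1.2   0.35] F [-0.   0.3 -4.5] w 9.1 gf 50.0
shift [ 54.  -4. 102.] len 116.0
turn units to align y -0.13 resid z -0.001
```

```bash
python3 -m crank '[{"tx":18,"ty":-1,"tz":34,"turn":0},{"tx":36,"ty":-3,"tz":68,"turn":0},{"tx":50,"ty":-4,"tz":95,"turn":0},{"tx":54,"ty":-4,"tz":102,"turn":0},{"tx":54,"ty":-4,"tz":102,"turn":0}]'>/dev/null;  python3 st.py; python3 to.py 0.58 0.277 0.224; python3 - <<'E'
from h import *
ctrl.get_image("scene");
for n in("scene","top"):
  im,d=ctrl.get_image(n)
  print(n,[(q,[(np.round(r["xyz"],3).tolist(),round(r["confidence"],2)) for r in ctrl.mark_of(n,q)]) for q in("hook_seat","handle_top","hook_stand")])
E
```

```text
t 24.7 p [0.5805 0.1774 0.2347] yaw_y -13.4 z [ 0.189  0.814 -0.549] q [ 1.06  0.39 -1.04  1.91 -0.79  1.01  0.28] F [ 0.1 -0.6 -3.7] w 9.3 gf 50.0
shift [ 44. -23.  87.] len 100.0
scene [('hook_seat', [([0.526, 0.338, 0.206], 0.81), ([0.719, -0.273, -0.004], 0.75)]), ('handle_top', [([0.226, -0.382, 0.166], 0.84), ([0.497, 0.116, 0.089], 0.74), ([0.587, 0.214, 0.242], 0.57)]), ('hook_stand', [([0.438, 0.369, -0.002], 0.79)])]
top [('hook_seat', [([0.528, 0.341, 0.208], 0.92)]), ('handle_top', [([0.227, -0.383, 0.168], 0.94), ([0.593, 0.218, 0.249], 0.91), ([0.497, 0.111, 0.086], 0.75), ([0.444, 0.375, -0.005], 0.37)]), ('hook_stand', [([0.442, 0.374, -0.003], 0.58), ([0.754, -0.152, 0.002], 0.27)])]
```

```bash
python3 -m crank '[{"tx":11,"ty":-6,"tz":22,"turn":0},{"tx":23,"ty":-12,"tz":45,"turn":0},{"tx":35,"ty":-18,"tz":68,"turn":0},{"tx":45,"ty":-23,"tz":88,"turn":0},{"tx":45,"ty":-23,"tz":88,"turn":0}]'>/dev/null;  python3 st.py; python3 to.py 0.518 0.299 0.225; python3 - <<'E'
from h import *
im,d=ctrl.get_image("scene"); im2,_=ctrl.get_image("top")
f=lambda a:cv2.resize(a,(400,400),interpolation=cv2.INTER_CUBIC)
cv2.imwrite("pics/v7.png",np.hstack([f(im[100:240,350:490]),f(im2[120:270,160:310])])[:,:,::-1])
print([(np.round(r["xyz"],3).tolist(),round(r["confidence"],2)) for n in("scene","top") for r in ctrl.mark_of(n,"handle_top")])
E
```

```text
t 25.77 p [0.5792 0.2808 0.2246] yaw_y -13.1 z [ 0.185  0.816 -0.548] q [ 0.9   0.4  -1.09  1.95 -0.83  0.82  0.21] F [-0.2  1.  -3.9] w 9.3 gf 50.0
shift [  2. -64.   3.] len 64.0
[([0.497, 0.112, 0.093], 0.95), ([0.584, 0.322, 0.23], 0.83), ([0.228, -0.383, 0.166], 0.59), ([0.495, 0.118, 0.086], 0.79), ([0.588, 0.319, 0.239], 0.68)]
```

View pics/v7.png

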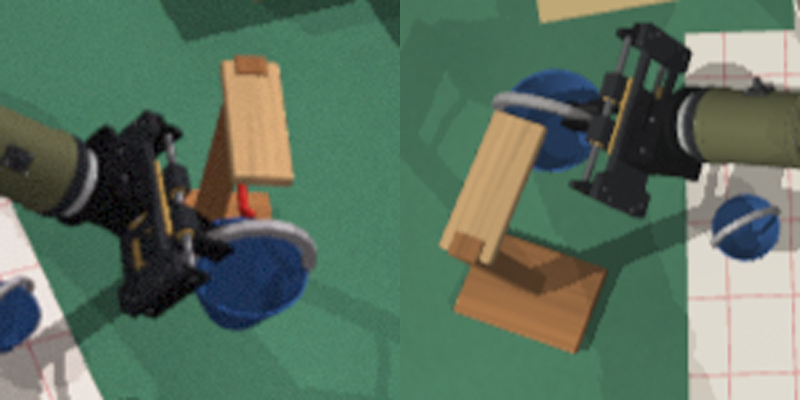

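The pail is just off the hook's tip (scene crop 250,210). The hook is at (243,195) and the bar ends at (265,180). Handle crown is about 8 to 12 mm above the tip and below the bar, so I'll move it in.

```bash
python3 -m crank '[{"tx":4,"ty":-10,"tz":-1,"turn":0},{"tx":5,"ty":-24,"tz":1,"turn":0},{"tx":5,"ty":-38,"tz":1,"turn":0},{"tx":5,"ty":-52,"tz":1,"turn":0},{"tx":5,"ty":-64,"tz":1,"turn":0}]'>/dev/null;  python3 st.py; python3 -m crank '[{"tx":0,"ty":0,"tz":0,"turn":0},{"tx":0,"ty":0,"tz":0,"turn":0}]'>/dev/null;  python3 st.py; python3 to.py 0.518 0.299 0.193;python3 - <<'E'
from h import *
for n in("scene","top"):
  im,d=ctrl.get_image(n); print([(np.round(r["xyz"],3).tolist(),round(r["confidence"],2)) for r in ctrl.mark_of(n,"handle_top")])
  if n=="scene":cv2.imwrite("pics/v8.png",cv2.resize(im[110:230,370:490],(480,480),interpolation=cv2.INTER_CUBIC)[:,:,::-1])
E
```

```text
t 26.6 p [0.5185 0.2969 0.2282] yaw_y -13.4 z [ 0.189  0.814 -0.549] q [ 1.06  0.24 -1.22  2.08 -0.99  0.86  0.29] F [-0.2 -1.1 -3.9] w 9.5 gf 50.0
t 26.85 p [0.5205 0.2961 0.2287] yaw_y -13.5 z [ 0.191  0.814 -0.548] q [ 1.06  0.24 -1.22  2.08 -0.99  0.86  0.29] F [-0.3 -0.1 -3.8] w 9.4 gf 50.0
shift [-29.  -3.  21.] len 36.0
[([0.229, -0.382, 0.169], 0.94), ([0.499, 0.112, 0.09], 0.9), ([0.528, 0.336, 0.233], 0.77), ([0.564, -0.388, 0.03], 0.18)]
[([0.497, 0.113, 0.085], 0.6), ([0.53, 0.337, 0.243], 0.55)]
```

View pics/v8.png

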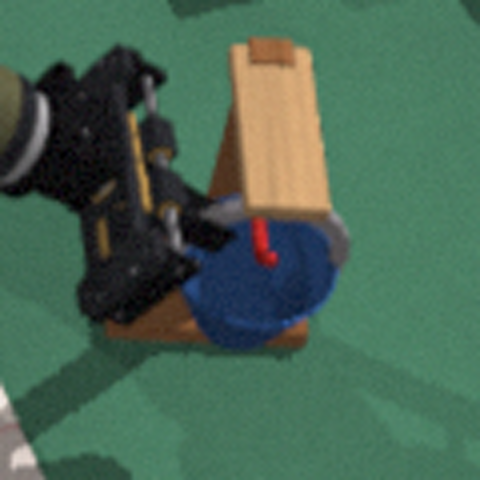

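The hook's red end (265,258) sticks out through the handle arch and there is no contact force. I'll lower the pail slowly while watching the force.

```bash
python3 -m crank '[{"tx":-5,"ty":-1,"tz":6,"turn":0},{"tx":-10,"ty":-1,"tz":12,"turn":0},{"tx":-17,"ty":-1,"tz":15,"turn":0},{"tx":-24,"ty":-1,"tz":18,"turn":0}]'>/dev/null;  python3 st.py; python3 -m crank '[{"tx":-2,"ty":0,"tz":1.5,"turn":0},{"tx":-2,"ty":0,"tz":1.5,"turn":0}]'>/dev/null;  python3 st.py;python3 -m crank '[{"tx":-2,"ty":0,"tz":1,"turn":0},{"tx":-2,"ty":0,"tz":1,"turn":0}]'>/dev/null;  python3 st.py
```

```text
t 27.55 p [0.5188 0.2987 0.1979] yaw_y -13.4 z [ 0.189  0.815 -0.548] q [ 1.    0.32 -1.19  2.11 -0.97  0.78  0.33] F [-1.  -0.1 -4.6] w 9.4 gf 50.0
t 27.8 p [0.519  0.2989 0.196 ] yaw_y -13.4 z [ 0.19   0.815 -0.548] q [ 1.    0.33 -1.18  2.11 -0.97  0.77  0.33] F [-0.4  0.4 -3.1] w 9.9 gf 50.0
t 28.05 p [0.5191 0.2986 0.194 ] yaw_y -13.4 z [ 0.19   0.815 -0.548] q [ 1.    0.33 -1.18  2.11 -0.97  0.77  0.34] F [ 0.   0.3 -3.3] w 9.6 gf 50.0
```

Not seated yet, so I'll continue in small steps down.

```bash
for i in 1 2 3; do python3 -m crank '[{"tx":-2,"ty":0,"tz":1,"turn":0},{"tx":-2,"ty":0,"tz":1,"turn":0}]'>/dev/null;  python3 st.py | cut -c1-40,150-260; done
```

```text
t 28.3 p [0.5193 0.2988 0.1928] yaw_y -1
t 28.55 p [0.5195 0.2992 0.1915] yaw_y -
t 28.8 p [0.5195 0.2995 0.1899] yaw_y -1
```

```bash
python3 st.py; for i in 1 2; do python3 -m crank '[{"tx":-1.5,"ty":0,"tz":1,"turn":0},{"tx":-1.5,"ty":0,"tz":1,"turn":0}]' | grep -E "posi|ft_f"; done
```

```text
t 28.8 p [0.5195 0.2995 0.1899] yaw_y -13.3 z [ 0.189  0.817 -0.544] q [ 0.99  0.35 -1.18  2.11 -0.97  0.76  0.35] F [-0.9 -1.5  8.9] w 9.4 gf 50.0
position: [0.5196, 0.2998, 0.1885]
ft_force: [-1.4, 0.1, 9.1]
position: [0.5197, 0.3002, 0.1871]
ft_force: [-1.2, 1.6, 9.0]
```

Seated: the force has flipped to +9 N. I'll ease it, release and back off along the tool axis.

```bash
python3 -m crank '[{"tx":1,"ty":0,"tz":-1,"turn":0},{"tx":1,"ty":0,"tz":-1,"turn":0}]' 0 8| grep -E "posi|ft_f|grip"; python3 -m crank '[{"tx":0,"ty":0,"tz":0,"turn":0},{"tx":0,"ty":0,"tz":0,"turn":0},{"tx":0,"ty":0,"tz":0,"turn":0}]' 20 | grep -E "ft_f|grip_w"; python3 -m crank '[{"tx":0,"ty":0,"tz":0,"turn":0},{"tx":0,"ty":0,"tz":0,"turn":0},{"tx":0,"ty":0,"tz":0,"turn":0}]' 50 | grep -E "ft_f|grip_w"; python3 - <<'E'
from h import *
im,d=ctrl.get_image("scene")
cv2.imwrite("pics/v9.png",cv2.resize(im[110:230,370:490],(480,480),interpolation=cv2.INTER_CUBIC)[:,:,::-1])
E
```

```text
position: [0.5189, 0.2982, 0.1858]
ft_force: [1.1, 1.6, 3.3]
grip_width: 0.117
grip_force: 8.0
ft_force: [-0.0, -0.4, -0.4]
grip_width: 0.221
ft_force: [0.1, -0.6, 0.2]
grip_width: 0.49
```

View pics/v9.png

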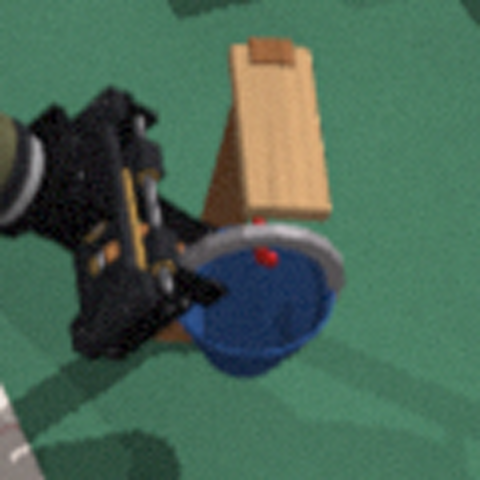

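The pail hangs on the hook: the crown (265,238) sits behind the red end (265,258). I'll open fully and back off gently.

```bash
python3 -m crank '[{"tx":0,"ty":0,"tz":0,"turn":0},{"tx":0,"ty":0,"tz":0,"turn":0},{"tx":0,"ty":0,"tz":0,"turn":0}]' 70 | grep -E "ft_f|grip_w"; python3 -m crank '[{"tx":0,"ty":0,"tz":-8,"turn":0},{"tx":0,"ty":0,"tz":-25,"turn":0},{"tx":0,"ty":0,"tz":-50,"turn":0},{"tx":0,"ty":0,"tz":-85,"turn":0},{"tx":0,"ty":0,"tz":-120,"turn":0}]' | grep -E "posi|ft_f|grip_w";python3 -m crank '[{"tx":0,"ty":0,"tz":-20,"turn":0},{"tx":0,"ty":0,"tz":-20,"turn":0},{"tx":0,"ty":0,"tz":-20,"turn":0},{"tx":0,"ty":0,"tz":-20,"turn":0},{"tx":0,"ty":0,"tz":-20,"turn":0}]' >/dev/null; cat > fin.py <<'E'
from h import *
a,_=ctrl.get_image("scene")
for n in("scene","top"):
  im,d=ctrl.get_image(n); print([(q,[(np.round(r["xyz"],3).tolist(),round(r["confidence"],2)) for r in ctrl.mark_of(n,q)]) for q in("handle_top","brush_pot","ink_bottle","seal_box")])
im,d=ctrl.get_image("scene"); 
for k in range(6): b,_=ctrl.get_image("scene")
print("still diff",np.abs(b[110:230,370:490].astype(int)-a[110:230,370:490]).mean(), np.abs(b[0:60,0:60].astype(int)-a[0:60,0:60]).mean())
f=lambda a:cv2.resize(a,(400,400),interpolation=cv2.INTER_CUBIC)
cv2.imwrite("pics/v10.png",np.hstack([f(b[110:230,370:490]),f(b[150:350,140:340])])[:,:,::-1])
E
python3 fin.py; python3 st.py
```

```text
ft_force: [0.8, 0.2, -0.2]
grip_width: 0.778
position: [0.4954, 0.1989, 0.2514]
ft_force: [0.4, -0.2, -0.1]
grip_width: 0.805
[('handle_top', [([0.226, -0.386, 0.168], 0.85), ([0.53, 0.337, 0.198], 0.68)]), ('brush_pot', [([0.767, 0.023, 0.001], 0.92)]), ('ink_bottle', [([0.752, -0.153, -0.001], 0.8)]), ('seal_box', [])]
[('handle_top', [([0.528, 0.336, 0.204], 0.61), ([0.227, -0.382, 0.171], 0.57), ([0.569, -0.382, 0.029], 0.31)]), ('brush_pot', [([0.769, 0.021, 0.004], 0.61), ([0.751, -0.151, 0.001], 0.57)]), ('ink_bottle', []), ('seal_box', [([0.726, -0.269, 0.002], 0.74)])]
still diff 2.8533564814814816 2.272777777777778
t 32.88 p [0.4921 0.1836 0.2617] yaw_y -13.4 z [ 0.19   0.815 -0.548] q [ 1.37  0.06 -1.2   2.09 -1.03  1.22  0.41] F [-0.7  0.7  0.6] w 69.8 gf 0.0
```

View pics/v10.png

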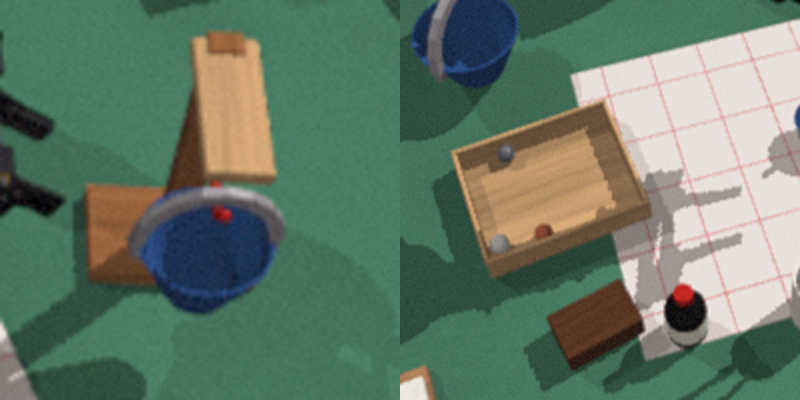

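The pail hangs free and upright on the hook (210,240), three pebbles are in the tray (505,152; 498,243; 542,232) and the gripper is clear. The brush pot, ink bottle and dark box are still where they were. I'll let the pail settle for a moment, then hand in.

```bash
for i in 1 2 3 4; do python3 -m crank '[{"tx":0,"ty":0,"tz":0,"turn":0},{"tx":0,"ty":0,"tz":0,"turn":0},{"tx":0,"ty":0,"tz":0,"turn":0},{"tx":0,"ty":0,"tz":0,"turn":0},{"tx":0,"ty":0,"tz":0,"turn":0}]'>/dev/null; done; python3 -c "
from h import *
print(ctrl.close_job())"
```

```text
the job is handed in; nothing more can be done
None
```

The job is handed in: all three pebbles are in the tray, the pail hangs upright and still on the red hook with the gripper clear, and the brush pot, ink bottle and dark box were not moved; it took about 35 s.

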